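Load the microscope objectives and lift the carrier

TASK

Get the two loose microscope objectives ready to carry over to the microscope: stand the thick one in the large socket and the thin one in the small socket of the white carrier, right down and upright, without letting either fall or tip over. Then pick the loaded carrier up by its black handle, keeping it level, and finish while still holding it level and still in the air, its underside at least 10 cm above the table. Leave the other things on the table where they are.

Things in the scene. Friction and masses are not known exactly. Their poses are not given: they have to be found in the camera images.
- carrier: loose white plastic block, 150 (its x) x 64 (its y) x 30 mm high, about 0.4 kg, standing in the grey tray; origin at the centre of its underside, z up. In the middle of its top a flat black upright handle, 40 (x) x 14 (y) mm, reaches 80 mm above the underside: pinch it across the 14 mm (along y). Large socket at x = +50 mm, small one at x = -50 mm, floors 14 mm above the underside
- socket_large (a point): centre of the mouth of the large socket, at the carrier's top face (30 mm above its underside); bore 32.5 mm, with a 2 mm chamfer, 16 mm deep; dark floor
- socket_small (a point): centre of the mouth of the small socket, at the carrier's top face (30 mm above its underside); bore 24.5 mm, with a 2 mm chamfer, 16 mm deep; dark floor
- handle (a point): point on the middle of the carrier's black handle, 62 mm above the carrier's underside, 18 mm below the handle's top: the place to grip it
- tray: grey open tray fixed to the table, 200 (x) x 112 (y) x 12 mm high, floor and walls 4 mm thick; origin at the centre of its underside. The carrier stands on its floor, turned roughly like the tray
- objective_large: the thick steel microscope objective, loose, about 0.09 kg, standing upright on the table: straight barrel 30 mm in diameter up to 47 mm, then a tapered nose, 60 mm tall in all; chamfered foot; origin at the centre of its foot, z up along its axis. Belongs foot down in the large socket
- objective_small: the thin steel microscope objective, loose, about 0.06 kg, standing upright on the table: straight barrel 22 mm in diameter up to 47 mm, then a tapered nose, 56 mm tall in all; chamfered foot; origin at the centre of its foot, z up along its axis. Belongs foot down in the small socket
- eyepiece: bystander: loose black plastic eyepiece, 33 mm wide at the top and 23 mm at the foot, 50 mm tall, standing; origin at the centre of its foot. Leave it
- stopper: bystander: loose cork stopper, 20 to 26 mm in diameter, 24 mm tall, standing between the objectives; origin at the centre of its underside. Leave it
- petri_dish: bystander: loose open glass dish, 60 mm in diameter, 14 mm high; origin at the centre of its underside. Leave it
- dropper_bottle: bystander: loose amber bottle with black cap, 38 mm in diameter, 75 mm tall; origin at the centre of its underside. Leave it
- sample_box: bystander: loose open clear plastic box, 110 x 150 x 50 mm high; origin at the centre of its underside. Leave it
Not all that is in view belongs to the job. What is shaped like the carrier but orange is not meant.

How it is judged:
By the outcome, as a careful person would: the job done as asked, in the order asked, and still so for the second after the job is handed in, while the arm keeps its last pose, push and grip.
It also fails if it takes over 64 s, if anything falls off the work surface, if the arm or the gripper's body presses on something with over 40 N, if the wrist force passes 120 N, or if a joint passes its speed limit or range.

ROBOT

A 7-joint arm with a two-finger parallel gripper is mounted at the origin on the work surface. World frame = base frame: x ahead of the robot, y to its left, z up, the work surface at z = 0. Lengths are in m, angles in rad, forces in N, time in s.
With the tool pointing down it reaches from about 0.4 to 0.85 m from the base axis. Payload 4.5 kg.
Tool frame: the origin (TCP) lies between the finger pads, 19 mm behind the fingertips; this is the grasp point; x points along the fingers, y is the direction in which the jaws open and shut, and the axes are right-handed (so a half turn about x gives the same grasp; the last joint's range is limited). The gripper opens to 88 mm and grips with 3 to 60 N. Pads are 18 mm wide; open, the fingers measure 123 mm over their backs; the gripper's body (75 mm by 187 mm) begins 45 mm behind the grasp point.
Start: joints at [1.202, 0.689, -0.195, 1.565, 0.157, 0.902, -0.215], TCP at [0.245, -0.575, 0.257] pointing down, gripper open.
Joint ranges: [-3.01, 3.01], [-0.46, 2.08], [-1.47, 1.51], [0.13, 2.56], [-1, 4.14], [0.04, 2.09], [-2.66, 2.66]. Speed limits (rad/s): [2.57, 2.57, 3.14, 3.14, 3.14, 3.14, 3.14].

INTERFACE

Orientations are given as a unit quaternion [x, y, z, w].
In Python, from plant import r, vision gives the robot as it stands.
- The arm moves only by the tool carry_out, never from a script. Its argument "series" is a list of rows, each an object with "dp": the shift along the tool's x, y, z in units of 30 mm (1.0 is 30 mm), a list of three; "yaw": the turn about the tool's x in units of 6 degrees (1.0 is 6 degrees); "jaw": the opening, from 0 (shut) to 1 (fully open). A call has exactly 5 rows; each row is the pose to reach, as a shift and turn from the pose measured when the call began, along the tool's axes at that moment; what a row does not reach only later rows make up. A row lasts 1/8 s, in which the tool goes at most 62.5 mm and 10.7 degrees, less where a joint would pass 70% of its speed; a pose out of reach is approached as far as the arm can. A call with a gripper value outside its range is refused whole. The fingers move at their own pace and stop on an object; "force" is the grip in N (left out, the last holds). Time passes only in rows, so rows that repeat a pose let the fingers close, or fill a call up. It gives the time, the measured TCP pose, the force and the opening at its end, in the units of the state.
- r.get_state(): the state, without advancing time (a new reading comes with each control period).
- vision.snapshot(name): name is "scene" or "side" or "wrist"; returns (picture, depth): 384x512x3 uint8, red, green, blue; 384x512 float32, m along the optical axis (not along the pixel's ray), 0 where there is no reading.
- vision.get_calibration(name): a dict with "fx", "fy", "cx", "cy" (pixels), "world_to_cam" (4x4, takes a point from world to camera coordinates). Camera axes: x right, y down, z forward; pixel columns grow to the right and rows downward; lengths in m; the calibration is good to about 2 mm. A picture is of the moment at which its call begins: read the wrist's pose just before it. get_calibration takes no time and is no camera call; for the wrist camera it gives the pose at the moment of the call.
- r.finish_job(): hands the job in, once; it reports no verdict.
The state is a dict: "clock": time; "q": joint angles; "qd": joint speeds; "joint_torque": joint torques, N m; "tool_pos": TCP position; "eef_rot": TCP orientation; "contact_force": force on the tool from outside, world axes, zero at the start; "moment": the same for the moment, N m; "opening": opening from 0.0 (shut) to 1.0 (fully open).
Only numpy, scipy, OpenCV 4.12 (cv2) and the standard library are available. Lean on these libraries where they do the work, as an engineer would, in place of code of your own. Each camera call takes 0.05 s, during which the arm holds its last target. There are 200 camera calls.

## Working session

There is one attempt and no reset: what is moved stays moved. The work goes in short steps, Python scripts to look and compute and a tool call to move; the robot and the scene stay as the last step left them, time stands still between calls to the robot, and variables do not carry over. Pictures are saved under pics/ and viewed, about 8 in all and at most 12, crops included, and the job is handed in when it is done.

Besides the shell and the picture viewer there is one more tool, called after "Request:" by a JSON object that holds its "fn" and its "kwargs". carry_out: Moves the arm, as the interface text tells. Its arguments: {"type":"object","properties":{"series":{"type":"array"},"force":{"type":"number"}},"required":["series"]}

```bash
mkdir -p pics; ls; python3 - <<'E'
from plant import r, vision
import cv2,numpy as np
s=r.get_state(); print({k:np.round(v,3).tolist() for k,v in s.items()})
for n in("scene","side","wrist"):
    c=vision.get_calibration(n)
    p,d=vision.snapshot(n); np.savez(f"pics/{n}0.npz",p=p,d=d,T=c["world_to_cam"],K=[c["fx"],c["fy"],c["cx"],c["cy"]])
    cv2.imwrite(f"pics/{n}0.png",p[...,::-1]); T=np.linalg.inv(c["world_to_cam"]); print(n,T.round(3).tolist(),c["fx"])
E
```

```text
pics
{'clock': 0.0, 'q': [1.202, 0.69, -0.194, 1.566, 0.157, 0.903, -0.215], 'qd': [0.0, 0.0, -0.001, -0.0, 0.0, 0.0, 0.0], 'joint_torque': [0.001, -52.757, -1.267, -15.343, -0.053, 0.007, 0.0], 'tool_pos': [0.245, -0.574, 0.257], 'eef_rot': [-0.693, -0.142, 0.693, -0.141], 'contact_force': [0.358, -0.533, -0.419], 'moment': [0.028, 0.046, -0.005], 'opening': 0.997}
scene [[-0.645, 0.607, -0.464, 1.007], [0.764, 0.504, -0.403, 0.385], [-0.01, -0.614, -0.789, 0.887], [0.0, 0.0, 0.0, 1.0]] 351.71051338579144
side [[0.981, -0.09, 0.172, 0.301], [-0.193, -0.507, 0.84, -1.221], [0.011, -0.857, -0.515, 0.805], [0.0, 0.0, 0.0, 1.0]] 479.90053195187176
wrist [[0.392, -0.871, -0.295, 0.323], [-0.92, -0.372, -0.125, -0.542], [-0.001, 0.321, -0.947, 0.385], [0.0, 0.0, 0.0, 1.0]] 304.67392854617236
```

View pics/scene0.png

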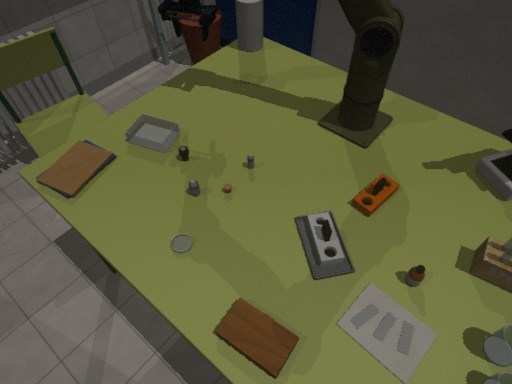

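View pics/side0.png

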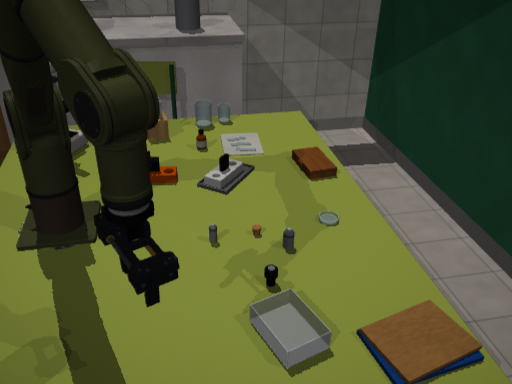

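The scene view shows these candidates:
- **Steel objectives:** thick at scene (195,188), side (289,239). Thin at scene (250,161), side (213,233).
- **Possible mix-ups:** black eyepiece at scene (184,153), cork stopper at (227,188), and dropper bottle at (415,275).
- **Carrier:** the white one in the grey tray at scene (325,235). The orange decoy at (377,194) is not meant.

Next I'll measure from depth and check the choice in one close crop.

```bash
cat > h.py <<'E'
import numpy as np,cv2
from plant import r,vision
def cloud(p,d,K,T):
    v,u=np.mgrid[:d.shape[0],:d.shape[1]]
    P=np.stack([(u-K[2])/K[0]*d,(v-K[3])/K[1]*d,d,np.ones_like(d)],-1)@np.linalg.inv(T).T
    P=P[...,:3]; P[d<=0]=np.nan; return P
def snap(n):
    c=vision.get_calibration(n); p,d=vision.snapshot(n)
    return p,d,[c[k] for k in("fx","fy","cx","cy")],np.array(c["world_to_cam"])
def px(X,K,T):
    c=T[:3,:3]@X+T[:3,3]; return np.array([K[0]*c[0]/c[2]+K[2],K[1]*c[1]/c[2]+K[3]])
E
python3 - <<'E'
from h import *
for n,W in(("scene",{"thick":(182,172,208,200),"thin":(242,150,260,172),"stop":(220,180,235,196),"eye":(176,143,192,164),"carrier":(293,208,355,278),"dish":(168,232,194,255)}),("side",{"thick":(280,224,298,254),"thin":(205,220,221,247),"stop":(249,222,265,238),"eye":(261,261,281,290),"carrier":(195,150,258,192)})):
    z=np.load(f"pics/{n}0.npz"); P=cloud(z["p"],z["d"],z["K"],z["T"])
    for k,(a,b,c,e) in W.items():
        q=P[b:e,a:c].reshape(-1,3); t=np.nanmedian(q[q[:,2]<.008],0)[2]
        m=q[(q[:,2]>.012)]
        if k=="carrier":
            rgb=z["p"][b:e,a:c].reshape(-1,3).astype(int); f=(abs(q[:,2]-.034)<.006)
            g=q[f]; R=cv2.minAreaRect((g[:,:2]*1000).astype(np.float32)); print(n,k,"top",R,len(g),np.median(g[:,2]))
            f=q[:,2]>.05; g=q[f]; print("  handle",np.round(g.mean(0),4),g[:,2].max(), cv2.minAreaRect((g[:,:2]*1000).astype(np.float32)))
        elif len(m): print(n,k,"table",t.round(4),"n",len(m),"min",m.min(0).round(3),"max",m.max(0).round(3))
a=cv2.imread("pics/scene0.png")[140:205,170:270]; b=cv2.imread("pics/scene0.png")[200:285,285:400]
c=cv2.imread("pics/side0.png")[210:295,195:310]
f=lambda i:cv2.resize(i,(400,290),interpolation=cv2.INTER_CUBIC)
cv2.imwrite("pics/crop.png",np.vstack([np.hstack([f(a),f(b)]),np.hstack([f(c),f(cv2.imread("pics/side0.png")[145:195,190:260])])]))
E
```

```text
scene thick table 0.0005 n 129 min [ 0.608 -0.227  0.013] max [ 0.636 -0.199  0.065]
scene thin table 0.0008 n 76 min [ 0.414 -0.159  0.013] max [ 0.435 -0.141  0.059]
scene stop table 0.001 n 55 min [ 0.536 -0.155  0.012] max [ 0.561 -0.13   0.028]
scene eye table 0.0006 n 106 min [ 0.526 -0.366  0.013] max [ 0.556 -0.333  0.054]
scene carrier top ((506.4664306640625, 193.61843872070312), (153.87136840820312, 65.76954650878906), 49.98511505126953) 843 0.03478558746938498
  handle [0.512  0.1956 0.0752] 0.0877981939706155 ((507.9681091308594, 193.55296325683594), (41.029415130615234, 13.665456771850586), 49.82417297363281)
scene dish table 0.0025 n 75 min [ 0.744 -0.14   0.012] max [ 0.802 -0.08   0.018]
side thick table 0.0014 n 188 min [ 0.603 -0.234  0.012] max [ 0.633 -0.208  0.063]
side thin table 0.0014 n 123 min [ 0.411 -0.168  0.012] max [ 0.432 -0.15   0.059]
side stop table 0.0014 n 68 min [ 0.535 -0.157  0.012] max [ 0.558 -0.128  0.029]
side eye table 0.0012 n 211 min [ 0.521 -0.371  0.012] max [ 0.553 -0.337  0.055]
side carrier top ((505.9342956542969, 192.88308715820312), (157.71209716796875, 69.32485961914062), 48.852561950683594) 366 0.035038585235477815
  handle [0.5051 0.1878 0.0712] 0.08843623155422431 ((505.89898681640625, 191.57347106933594), (46.97319793701172, 18.131084442138672), 46.48065948486328)
```

View pics/crop.png

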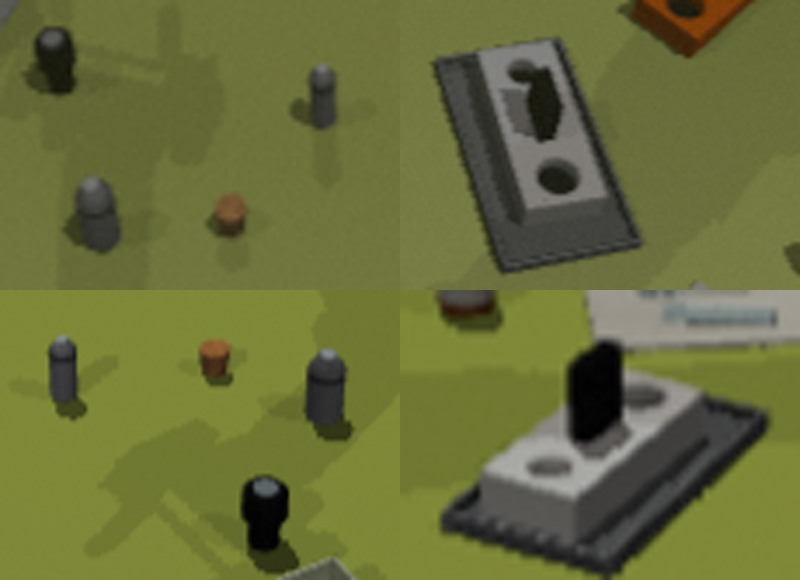

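```bash
cat >> h.py <<'E'
from scipy.spatial.transform import Rotation as Ro
def go(x,y,z,ang=None):
    s=r.get_state(); R=Ro.from_quat(s["eef_rot"]).as_matrix(); p=np.array(s["tool_pos"])
    dp=R.T@(np.array([x,y,z])-p)/.03
    a=np.degrees(np.arctan2(R[1,1],R[0,1])); yaw=None
    if ang is not None: yaw=-((ang-a+90)%180-90)/6
    print("t",round(s["clock"],2),"pos",p.round(4),"toolx",R[:,0].round(4),"jawang",a.round(1),"op",round(s["opening"],3),"F",np.round(s["contact_force"],1),"q7",round(s["q"][6],2))
    print("  dp",dp.round(3),"yaw",None if yaw is None else round(yaw,2))
E
python3 -c "
from h import *
go(.620,-.2165,.14,139.5)"
```

```text
t 0.15 pos [ 0.2448 -0.5746  0.2568] toolx [-6.0e-04  1.2e-03 -1.0e+00] jawang -66.9 op 0.999 F [-0.2 -0.   0.1] q7 -0.22
  dp [  3.9    -6.072 -16.186] yaw -4.4
```

Request:
{"fn": "carry_out", "kwargs": {"series": [{"dp": [0.4,-1,-2.7],"yaw": -1,"jaw": 1},{"dp": [0.8,-2,-4],"yaw": -2,"jaw": 1},{"dp": [1.2,-3,-6],"yaw": -3,"jaw": 1},{"dp": [1.6,-4,-8],"yaw": -4,"jaw": 1},{"dp": [2,-5,-10],"yaw": -4.4,"jaw": 1}]}}

```text
clock: 0.78
tool_pos: [0.4443, -0.3393, 0.2017]
eef_rot: [0.642, 0.297, -0.642, 0.296]
contact_force: [0.5, 0.1, -0.0]
opening: 1.0
```

```bash
python3 -c "
from h import *
go(.620,-.2165,.16,139.5)"
```

```text
t 0.78 pos [ 0.4443 -0.3393  0.2017] toolx [-6.0e-04  1.4e-03 -1.0e+00] jawang -40.4 op 1.0 F [ 0.5  0.1 -0. ] q7 -0.4
  dp [ 1.391  1.805 -6.913] yaw 0.01
```

Request:
{"fn": "carry_out", "kwargs": {"series": [{"dp": [0.3,0.5,-2],"yaw": 0,"jaw": 1},{"dp": [0.6,0.9,-3.5],"yaw": 0,"jaw": 1},{"dp": [1,1.4,-5.3],"yaw": 0,"jaw": 1},{"dp": [1.39,1.8,-6.91],"yaw": 0,"jaw": 1},{"dp": [1.39,1.8,-6.91],"yaw": 0,"jaw": 1}]}}

```text
clock: 1.4
tool_pos: [0.6228, -0.2108, 0.1587]
eef_rot: [0.642, 0.3, -0.64, 0.297]
contact_force: [-1.2, -1.0, 1.0]
opening: 1.005
```

```bash
cat >> h.py <<'E'
def wr(name,view=True):
    p,d,K,T=snap("wrist"); P=cloud(p,d,K,T); cv2.imwrite(f"pics/{name}.png",p[...,::-1]); return p,P,K,T
def circ(P,c,z0,z1,rad):
    m=P.reshape(-1,3); m=m[(np.hypot(m[:,0]-c[0],m[:,1]-c[1])<.035)&(m[:,2]>z0)&(m[:,2]<z1)]
    from scipy.optimize import least_squares
    s=least_squares(lambda x:np.hypot(m[:,0]-x[0],m[:,1]-x[1])-rad,c,loss="soft_l1",f_scale=.001)
    print("circ",s.x.round(4),"n",len(m),"med res",np.median(abs(s.fun)).round(4)); return s.x
E
python3 -c "
from h import *
go(.620,-.2165,.042,139.5)
p,P,K,T=wr('w1')
circ(P,[.62,-.2165],.012,.045,.015)
q=P.reshape(-1,3);q=q[(np.hypot(q[:,0]-.62,q[:,1]+.2165)<.03)&(q[:,2]>.057)]
print(len(q),q.mean(0) if len(q) else '')
"
```

```text
t 1.4 pos [ 0.6228 -0.2108  0.1587] toolx [ 6.0e-04  5.6e-03 -1.0e+00] jawang -40.0 op 1.005 F [-1.2 -1.   1. ] q7 -0.64
  dp [3.888 0.064 0.224] yaw 0.08
circ [ 0.6189 -0.216 ] n 297 med res 0.0002
2243 [ 0.63587839 -0.20154352  0.20167709]
```

View pics/w1.png

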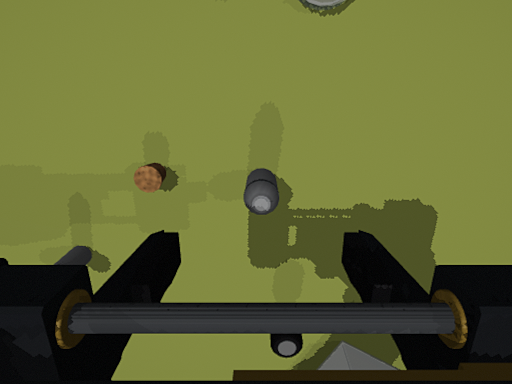

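The wrist view shows the thick objective at (261,190), centred between the fingers, with the stopper at (150,178) well clear. The fitted position (0.619, -0.216) agrees with the outer cameras.

```bash
python3 -c "
from h import *
go(.619,-.216,.041,139.5)"
```

```text
t 1.45 pos [ 0.6206 -0.2141  0.159 ] toolx [-0.0014  0.0028 -1.    ] jawang -40.2 op 1.003 F [-0.7 -1.2  0.1] q7 -0.64
  dp [3.934 0.012 0.088] yaw 0.05
```

Request:
{"fn": "carry_out", "kwargs": {"series": [{"dp": [0.5,0,0.08],"yaw": 0,"jaw": 1},{"dp": [1.6,0,0.08],"yaw": 0,"jaw": 1},{"dp": [2.7,0,0.08],"yaw": 0,"jaw": 1},{"dp": [3.6,0,0.08],"yaw": 0,"jaw": 1},{"dp": [3.93,0,0.08],"yaw": 0,"jaw": 1}]}}

```text
clock: 2.08
tool_pos: [0.6161, -0.217, 0.0389]
eef_rot: [-0.64, -0.299, 0.643, -0.295]
contact_force: [-0.4, -0.7, 0.4]
opening: 0.999
```

```bash
python3 -c "
from h import *
go(.619,-.216,.041,139.5)"
```

```text
t 2.08 pos [ 0.6161 -0.217   0.0389] toolx [-0.0059  0.0029 -1.    ] jawang -40.3 op 0.999 F [-0.4 -0.7  0.4] q7 -0.68
  dp [-0.071  0.05  -0.087] yaw 0.03
```

Request:
{"fn": "carry_out", "kwargs": {"series": [{"dp": [-0.07,0.05,-0.08],"yaw": 0,"jaw": 0.8},{"dp": [-0.07,0.05,-0.08],"yaw": 0,"jaw": 0.6},{"dp": [-0.07,0.05,-0.08],"yaw": 0,"jaw": 0.45},{"dp": [-0.07,0.05,-0.08],"yaw": 0,"jaw": 0.3},{"dp": [-0.07,0.05,-0.08],"yaw": 0,"jaw": 0.2}], "force": 20}}

```text
clock: 2.7
tool_pos: [0.619, -0.2162, 0.0413]
eef_rot: [-0.64, -0.299, 0.643, -0.295]
contact_force: [-0.3, 0.0, -0.5]
opening: 0.458
```

```bash
python3 -c "
from h import *
go(.619,-.216,.041,139.5)"
```

```text
t 2.7 pos [ 0.619  -0.2162  0.0413] toolx [-0.0055  0.0027 -1.    ] jawang -40.3 op 0.458 F [-0.3  0.  -0.5] q7 -0.68
  dp [ 0.012 -0.004 -0.005] yaw 0.03
```

Request:
{"fn": "carry_out", "kwargs": {"series": [{"dp": [0,0,0],"yaw": 0,"jaw": 0},{"dp": [0,0,0],"yaw": 0,"jaw": 0},{"dp": [0,0,0],"yaw": 0,"jaw": 0},{"dp": [-0.5,0,0],"yaw": 0,"jaw": 0},{"dp": [-1,0,0],"yaw": 0,"jaw": 0}], "force": 25}}

```text
clock: 3.32
tool_pos: [0.6193, -0.2163, 0.0724]
eef_rot: [-0.64, -0.299, 0.643, -0.295]
contact_force: [-0.4, -0.3, -1.3]
opening: 0.333
```

```bash
python3 -c "
from h import *
go(.5385,.231,.16,139.5)"
```

```text
t 3.33 pos [ 0.6193 -0.2163  0.0724] toolx [-0.0051  0.0026 -1.    ] jawang -40.3 op 0.333 F [-0.4 -0.3 -1.3] q7 -0.67
  dp [ -2.867 -11.722  -9.618] yaw 0.03
```

Request:
{"fn": "carry_out", "kwargs": {"series": [{"dp": [-1.5,-0.5,-0.4],"yaw": 0,"jaw": 0},{"dp": [-2.6,-2,-1.5],"yaw": 0,"jaw": 0},{"dp": [-3.5,-3.5,-2.6],"yaw": 0,"jaw": 0},{"dp": [-3.5,-5,-3.7],"yaw": 0,"jaw": 0},{"dp": [-3.5,-6.5,-4.8],"yaw": 0,"jaw": 0}]}}

```text
clock: 3.95
tool_pos: [0.5646, 0.0213, 0.1803]
eef_rot: [-0.642, -0.298, 0.642, -0.296]
contact_force: [0.4, 1.6, -1.2]
opening: 0.328
```

```bash
python3 -c "
from h import *
go(.519,.208,.18,139.5)"
```

```text
t 3.95 pos [0.5646 0.0213 0.1803] toolx [-0.002   0.0032 -1.    ] jawang -40.3 op 0.328 F [ 0.4  1.6 -1.2] q7 -1.01
  dp [ 0.032 -5.187 -3.76 ] yaw 0.03
```

Request:
{"fn": "carry_out", "kwargs": {"series": [{"dp": [0,-1.6,-1.2],"yaw": 0,"jaw": 0},{"dp": [0,-3.2,-2.3],"yaw": 0,"jaw": 0},{"dp": [0,-4.6,-3.4],"yaw": 0,"jaw": 0},{"dp": [0,-5.2,-3.8],"yaw": 0,"jaw": 0},{"dp": [0,-5.2,-3.8],"yaw": 0,"jaw": 0}]}}

```text
clock: 4.58
tool_pos: [0.5189, 0.2117, 0.182]
eef_rot: [0.642, 0.3, -0.641, 0.297]
contact_force: [0.6, -0.6, -1.4]
opening: 0.33
```

```bash
cat >> h.py <<'E'
def carrier(P,p):
    m=(abs(P[...,2]-.034)<.005)&(np.hypot(P[...,0]-.506,P[...,1]-.193)<.1)
    g=P[m]; R=cv2.minAreaRect((g[:,:2]*1000).astype(np.float32)); print("top",len(g),np.median(g[:,2]),R)
def px2z(uv,z,K,T):
    Ti=np.linalg.inv(T); d=Ti[:3,:3]@np.array([(uv[0]-K[2])/K[0],(uv[1]-K[3])/K[1],1]); o=Ti[:3,3]; return o+d*(z-o[2])/d[2]
E
python3 -c "
from h import *
vision.snapshot('side');vision.snapshot('side')
go(.519,.208,.18,139.5)
p,P,K,T=wr('w2'); np.savez('pics/w2.npz',p=p,P=P,K=K,T=T)
carrier(P,p); print(px(np.array([.5385,.231,.034]),K,T),px(np.array([.5385,.231,.018]),K,T))"
```

```text
t 4.67 pos [0.52   0.2077 0.1815] toolx [-0.0011  0.0022 -1.    ] jawang -40.4 op 0.333 F [ 0.7 -0.1 -0.7] q7 -1.31
  dp [ 0.051 -0.032  0.014] yaw 0.01
top 5426 0.034788517141854186 ((515.0657348632812, 204.83816528320312), (121.71461486816406, 64.09664154052734), 49.75935363769531)
[259.04343548 146.93847176] [259.17289433 143.71025326]
```

View pics/w2.png

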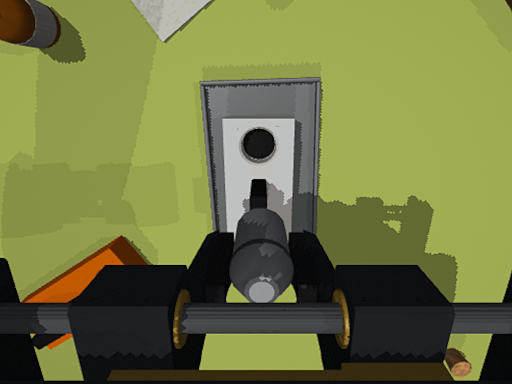

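The wrist view shows the large socket mouth at (259,145) and the objective held upright at (261,255). The handle is at (258,190). I'll fit the mouth, and fit the held barrel in the same frame.

```bash
cat >> h.py <<'E'
def mouth(p,K,T,guess,rad=.018,z=.0345):
    c=px(np.array([*guess,z]),K,T).astype(int); g=cv2.cvtColor(p,cv2.COLOR_RGB2GRAY)
    for th in(70,95,120):
        _,b=cv2.threshold(g,th,255,cv2.THRESH_BINARY_INV)
        n,l,st,ce=cv2.connectedComponentsWithStats(b); k=l[c[1],c[0]]
        cs,_=cv2.findContours((l==k).astype(np.uint8),cv2.RETR_EXTERNAL,cv2.CHAIN_APPROX_NONE)
        e=np.array([px2z(q[0],z,K,T)[:2] for q in cs[0]])
        A=np.c_[2*e,np.ones(len(e))]; s=np.linalg.lstsq(A,(e**2).sum(1),rcond=None)[0]
        print("mouth th",th,s[:2].round(4),"R",np.sqrt(s[2]+s[0]**2+s[1]**2).round(4),"n",len(e),"ext",np.ptp(e,0).round(3))
E
python3 -c "
from h import *
z=np.load('pics/w2.npz'); P=z['P'];K=z['K'];T=z['T']
mouth(z['p'],K,T,(.5385,.231))
for a,b in((.145,.155),(.155,.165),(.165,.175),(.175,.185)): circ(P,[.52,.2077],a,b,.015)
q=P.reshape(-1,3);m=(np.hypot(q[:,0]-.5385,q[:,1]-.231)<.012);print('floor',np.median(q[m],0))
# handle check
m=(np.hypot(q[:,0]-.506,q[:,1]-.193)<.03)&(q[:,2]>.08)&(q[:,2]<.09);print('handle',m.sum(),cv2.minAreaRect((q[m][:,:2]*1000).astype(np.float32)) if m.sum()>3 else '')
"
```

```text
mouth th 70 [0.54  0.234] R 0.0138 n 88 ext [0.029 0.028]
mouth th 95 [0.5388 0.2335] R 0.0148 n 108 ext [0.031 0.03 ]
mouth th 120 [0.5387 0.2328] R 0.0156 n 104 ext [0.032 0.032]
circ [0.5205 0.2076] n 328 med res 0.0002
circ [0.5207 0.2075] n 444 med res 0.0002
circ [0.5212 0.2079] n 978 med res 0.0013
circ [0.5215 0.2081] n 1246 med res 0.0024
floor [0.53522311 0.22716184 0.24436166]
handle 249 ((514.6653442382812, 204.54483032226562), (12.735937118530273, 14.149497032165527), 51.769554138183594)
```

```bash
python3 -c "
from h import *
go(.5381,.2325,.092,139.7)"
```

```text
t 4.72 pos [0.5202 0.207  0.1814] toolx [-0.0012  0.0019 -1.    ] jawang -40.5 op 0.332 F [ 0.3 -0.  -0.1] q7 -1.31
  dp [ 2.98  -0.091 -1.032] yaw -0.03
```

Request:
{"fn": "carry_out", "kwargs": {"series": [{"dp": [0,-0.05,-0.5],"yaw": 0,"jaw": 0},{"dp": [0.7,-0.09,-1.03],"yaw": 0,"jaw": 0},{"dp": [1.7,-0.09,-1.03],"yaw": 0,"jaw": 0},{"dp": [2.6,-0.09,-1.03],"yaw": 0,"jaw": 0},{"dp": [2.98,-0.09,-1.03],"yaw": 0,"jaw": 0}]}}

```text
clock: 5.35
tool_pos: [0.5381, 0.23, 0.0907]
eef_rot: [-0.642, -0.296, 0.644, -0.295]
contact_force: [0.2, 0.4, -0.5]
opening: 0.332
```

```bash
python3 -c "
from h import *
for n in('side','scene','side'):
    p,d,K,T=snap(n)
    if n=='scene': a=p[190:280,290:370]
    else: b=p[130:205,185:265]
go(.5381,.2325,.072,139.7)
w,P,K,T=wr('w3')
carrier(P,w)
for lo in(.055,.065,.075): circ(P,[.5381,.2325],lo,lo+.01,.015)
f=lambda i:cv2.resize(i,(390,290),interpolation=cv2.INTER_CUBIC)
cv2.imwrite('pics/c3.png',np.vstack([np.hstack([f(a),f(b)]),np.hstack([f(w[100:300,130:390]),f(w)])])[...,::-1])
"
```

```text
t 5.5 pos [0.5385 0.2314 0.0921] toolx [-0.0012  0.0014 -1.    ] jawang -40.6 op 0.33 F [ 0.7  0.4 -1.4] q7 -1.35
  dp [ 0.671 -0.033 -0.017] yaw -0.04
top 5663 0.03477461751422256 ((505.5198059082031, 193.64788818359375), (151.99923706054688, 64.31275939941406), 49.706295013427734)
circ [0.539  0.2313] n 315 med res 0.0002
circ [0.5392 0.2313] n 422 med res 0.0002
circ [0.5397 0.2317] n 950 med res 0.0013
```

View pics/c3.png

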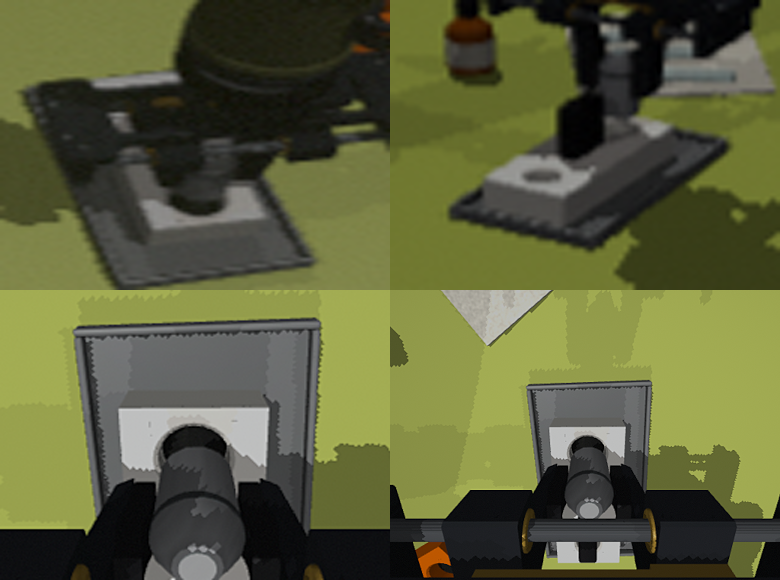

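The side crop shows the barrel just over the far socket. In the wrist crop the mouth is centred near x=195 and the barrel near x=199, about 1 mm to the right, and the fit gives the same offset. I'll shift by that and lower gently.

Request:
{"fn": "carry_out", "kwargs": {"series": [{"dp": [0,-0.04,0.02],"yaw": 0,"jaw": 0},{"dp": [0.15,-0.04,0.02],"yaw": 0,"jaw": 0},{"dp": [0.35,-0.04,0.02],"yaw": 0,"jaw": 0},{"dp": [0.55,-0.04,0.02],"yaw": 0,"jaw": 0},{"dp": [0.65,-0.04,0.02],"yaw": 0,"jaw": 0}], "force": 15}}

```text
clock: 6.18
tool_pos: [0.5372, 0.2322, 0.0725]
eef_rot: [-0.642, -0.296, 0.642, -0.295]
contact_force: [-0.5, -0.3, -1.1]
opening: 0.331
```

```bash
python3 -c "
from h import *
go(.5373,.2318,.060,139.7)"
```

```text
t 6.17 pos [0.5372 0.2322 0.0725] toolx [-9.0e-04  1.7e-03 -1.0e+00] jawang -40.5 op 0.331 F [-0.5 -0.3 -1.1] q7 -1.35
  dp [0.418 0.012 0.009] yaw -0.04
```

Request:
{"fn": "carry_out", "kwargs": {"series": [{"dp": [0.08,0,0],"yaw": 0,"jaw": 0},{"dp": [0.16,0,0],"yaw": 0,"jaw": 0},{"dp": [0.25,0,0],"yaw": 0,"jaw": 0},{"dp": [0.33,0,0],"yaw": 0,"jaw": 0},{"dp": [0.38,0,0],"yaw": 0,"jaw": 0}]}}

```text
clock: 6.8
tool_pos: [0.5372, 0.2322, 0.061]
eef_rot: [-0.642, -0.296, 0.642, -0.295]
contact_force: [0.3, 0.9, -0.4]
opening: 0.33
```

```bash
python3 -c "
from h import *
go(.5373,.2318,.059,139.7)"
```

```text
t 6.8 pos [0.5372 0.2322 0.061 ] toolx [-0.001   0.0017 -1.    ] jawang -40.5 op 0.33 F [ 0.3  0.9 -0.4] q7 -1.36
  dp [0.067 0.012 0.009] yaw -0.04
```

Request:
{"fn": "carry_out", "kwargs": {"series": [{"dp": [0.05,0,0],"yaw": 0,"jaw": 0},{"dp": [0.05,0,0],"yaw": 0,"jaw": 0.35},{"dp": [0.05,0,0],"yaw": 0,"jaw": 0.42},{"dp": [0.05,0,0],"yaw": 0,"jaw": 0.48},{"dp": [0.05,0,0],"yaw": 0,"jaw": 0.55}]}}

```text
clock: 7.42
tool_pos: [0.5373, 0.2322, 0.0596]
eef_rot: [0.642, 0.296, -0.642, 0.295]
contact_force: [-0.3, -0.3, -0.2]
opening: 0.546
```

Request:
{"fn": "carry_out", "kwargs": {"series": [{"dp": [0,0,0],"yaw": 0,"jaw": 0.6},{"dp": [-0.7,0,0],"yaw": 0,"jaw": 0.6},{"dp": [-2,0,0],"yaw": 0,"jaw": 0.7},{"dp": [-3.5,0,0],"yaw": 0,"jaw": 0.8},{"dp": [-4,0,0],"yaw": 0,"jaw": 1}]}}

```text
clock: 8.05
tool_pos: [0.5386, 0.2326, 0.1822]
eef_rot: [0.644, 0.296, -0.641, 0.295]
contact_force: [0.8, 0.6, -0.1]
opening: 0.887
```

```bash
cat >> h.py <<'E'
def top(P,c,zmin,zmax=.1,rr=.02):
    q=P.reshape(-1,3); q=q[(np.hypot(q[:,0]-c[0],q[:,1]-c[1])<rr)&(q[:,2]>zmin)&(q[:,2]<zmax)]
    print("top n",len(q),"zmax(98%)",np.percentile(q[:,2],98).round(4),"mean",q[q[:,2]>q[:,2].max()-.004].mean(0).round(4))
E
python3 -c "
from h import *
vision.snapshot('side')
w,P,K,T=wr('w4')
carrier(P,w)
for lo in(.04,.05): circ(P,[.5381,.2325],lo,lo+.01,.015)
top(P,(.5378,.232),.05)
for n in('side','scene'):
    p,d,K,T=snap(n); top(cloud(p,d,K,T),(.5378,.232),.05)
go(.423,-.1545,.18,139.7)"
```

```text
top 6560 0.03484446325145829 ((505.76568603515625, 193.83340454101562), (151.00009155273438, 64.12212371826172), 49.732975006103516)
circ [0.5363 0.2301] n 133 med res 0.0025
circ [0.5323 0.2254] n 139 med res 0.007
top n 1047 zmax(98%) 0.0802 mean [0.5384 0.2329 0.0789]
top n 62 zmax(98%) 0.0818 mean [0.5372 0.2277 0.081 ]
top n 123 zmax(98%) 0.0812 mean [0.5405 0.2327 0.0794]
t 8.25 pos [0.5367 0.2317 0.1786] toolx [-2.4e-03  9.0e-04 -1.0e+00] jawang -40.5 op 0.997 F [ 0.1 -0.6 -0.8] q7 -1.33
  dp [-0.049  5.486 12.246] yaw -0.04
```

Request:
{"fn": "carry_out", "kwargs": {"series": [{"dp": [0,0.7,1.6],"yaw": 0,"jaw": 1},{"dp": [0,1.5,3.3],"yaw": 0,"jaw": 1},{"dp": [0,2.2,5],"yaw": 0,"jaw": 1},{"dp": [0,3,6.7],"yaw": 0,"jaw": 1},{"dp": [0,3.7,8.4],"yaw": 0,"jaw": 1}]}}

```text
clock: 8.88
tool_pos: [0.4558, -0.0337, 0.1771]
eef_rot: [-0.641, -0.297, 0.644, -0.295]
contact_force: [0.7, -0.7, -0.4]
opening: 1.001
```

```bash
python3 -c "
from h import *
go(.423,-.1545,.16,139.7)"
```

```text
t 8.88 pos [ 0.4558 -0.0337  0.1771] toolx [-5.2e-03  9.0e-04 -1.0e+00] jawang -40.5 op 1.001 F [ 0.7 -0.7 -0.4] q7 -0.99
  dp [0.574 1.789 3.771] yaw -0.04
```

Request:
{"fn": "carry_out", "kwargs": {"series": [{"dp": [0.2,0.7,1.6],"yaw": 0,"jaw": 1},{"dp": [0.4,1.3,2.8],"yaw": 0,"jaw": 1},{"dp": [0.57,1.7,3.6],"yaw": 0,"jaw": 1},{"dp": [0.57,1.79,3.77],"yaw": 0,"jaw": 1},{"dp": [0.57,1.79,3.77],"yaw": 0,"jaw": 1}]}}

```text
clock: 9.5
tool_pos: [0.4229, -0.1537, 0.1596]
eef_rot: [-0.64, -0.298, 0.644, -0.294]
contact_force: [0.4, 1.3, -0.4]
opening: 1.0
```

```bash
python3 -c "
from h import *
vision.snapshot('side');vision.snapshot('side')
w,P,K,T=wr('w5')
c=circ(P,[.423,-.1545],.012,.045,.011); top(P,c,.045)
go(*c,.041,139.7)"
```

```text
circ [ 0.4217 -0.1545] n 222 med res 0.0001
top n 532 zmax(98%) 0.0581 mean [ 0.4224 -0.1536  0.0568]
t 9.65 pos [ 0.4236 -0.1529  0.1601] toolx [-0.0049  0.0017 -1.    ] jawang -40.4 op 1.0 F [0.9 0.1 0.2] q7 -0.8
  dp [3.969 0.006 0.074] yaw -0.01
```

Request:
{"fn": "carry_out", "kwargs": {"series": [{"dp": [0.5,0,0.07],"yaw": 0,"jaw": 1},{"dp": [1.6,0,0.07],"yaw": 0,"jaw": 1},{"dp": [2.7,0,0.07],"yaw": 0,"jaw": 0.9},{"dp": [3.6,0,0.07],"yaw": 0,"jaw": 0.8},{"dp": [3.95,0,0.07],"yaw": 0,"jaw": 0.7}]}}

```text
clock: 10.28
tool_pos: [0.4231, -0.1534, 0.0418]
eef_rot: [-0.638, -0.3, 0.645, -0.295]
contact_force: [0.6, 0.6, -0.7]
opening: 0.717
```

```bash
python3 -c "
from h import *
go(.4217,-.1545,.0413,139.7)"
```

```text
t 10.28 pos [ 0.4231 -0.1534  0.0418] toolx [-0.0112  0.0037 -0.9999] jawang -40.3 op 0.717 F [ 0.6  0.6 -0.7] q7 -1.07
  dp [ 0.015 -0.011  0.058] yaw 0.01
```

Request:
{"fn": "carry_out", "kwargs": {"series": [{"dp": [0.01,-0.01,0.05],"yaw": 0,"jaw": 0.6},{"dp": [0.01,-0.01,0.05],"yaw": 0,"jaw": 0.5},{"dp": [0.01,-0.01,0.05],"yaw": 0,"jaw": 0.4},{"dp": [0.01,-0.01,0.05],"yaw": 0,"jaw": 0.33},{"dp": [0.01,-0.01,0.05],"yaw": 0,"jaw": 0.3}], "force": 20}}

```text
clock: 10.9
tool_pos: [0.422, -0.1544, 0.0417]
eef_rot: [-0.639, -0.3, 0.644, -0.295]
contact_force: [-0.5, -0.2, -0.5]
opening: 0.297
```

Request:
{"fn": "carry_out", "kwargs": {"series": [{"dp": [0,0,0],"yaw": 0,"jaw": 0},{"dp": [0,0,0],"yaw": 0,"jaw": 0},{"dp": [0,0,0],"yaw": 0,"jaw": 0},{"dp": [0,0,0],"yaw": 0,"jaw": 0},{"dp": [0,0,0],"yaw": 0,"jaw": 0}], "force": 20}}

```text
clock: 11.52
tool_pos: [0.4221, -0.1543, 0.0417]
eef_rot: [-0.639, -0.3, 0.644, -0.295]
contact_force: [0.2, -0.1, 0.5]
opening: 0.237
```

```bash
python3 -c "
from h import *
go(.473,.155,.19,139.7)"
```

```text
t 11.53 pos [ 0.4221 -0.1543  0.0417] toolx [-0.0107  0.0036 -0.9999] jawang -40.3 op 0.237 F [ 0.2 -0.1  0.5] q7 -1.17
  dp [-4.925 -5.419 -8.946] yaw 0.01
```

Request:
{"fn": "carry_out", "kwargs": {"series": [{"dp": [-1,0,0],"yaw": 0,"jaw": 0},{"dp": [-2.5,-0.4,-0.7],"yaw": 0,"jaw": 0},{"dp": [-4,-1.3,-2.1],"yaw": 0,"jaw": 0},{"dp": [-4.9,-2.3,-3.7],"yaw": 0,"jaw": 0},{"dp": [-4.9,-3.3,-5.4],"yaw": 0,"jaw": 0}]}}

```text
clock: 12.15
tool_pos: [0.4537, 0.0327, 0.1909]
eef_rot: [-0.64, -0.299, 0.644, -0.294]
contact_force: [1.0, -0.4, -0.6]
opening: 0.242
```

```bash
python3 -c "
from h import *
go(.473,.155,.18,139.7)"
```

```text
t 12.15 pos [0.4537 0.0327 0.1909] toolx [-0.0069  0.0038 -1.    ] jawang -40.4 op 0.242 F [ 1.  -0.4 -0.6] q7 -1.36
  dp [ 0.373 -2.149 -3.522] yaw -0.02
```

Request:
{"fn": "carry_out", "kwargs": {"series": [{"dp": [0.1,-0.8,-1.3],"yaw": 0,"jaw": 0},{"dp": [0.37,-1.5,-2.5],"yaw": 0,"jaw": 0},{"dp": [0.8,-2,-3.3],"yaw": 0,"jaw": 0},{"dp": [1.4,-2.15,-3.52],"yaw": 0,"jaw": 0},{"dp": [1.7,-2.15,-3.52],"yaw": 0,"jaw": 0}]}}

```text
clock: 12.78
tool_pos: [0.472, 0.1556, 0.1393]
eef_rot: [-0.639, -0.299, 0.644, -0.295]
contact_force: [-0.7, 0.3, -0.5]
opening: 0.239
```

```bash
python3 -c "
from h import *
vision.snapshot('side');vision.snapshot('side');vision.snapshot('side')
s=r.get_state();print(np.round(s['tool_pos'],4))
w,P,K,T=wr('w6')
carrier(P,w)
c=s['tool_pos'][:2]
for lo in(.105,.115,.125): circ(P,c,lo,lo+.01,.011)
go(.4733,.1556,.095,139.7)
f=lambda i,s:cv2.resize(i,s,interpolation=cv2.INTER_CUBIC)
cv2.imwrite('pics/c6.png',f(w[100:330,120:400],(700,575))[...,::-1])
"
```

```text
[0.4722 0.154  0.1399]
top 12788 0.034779800740191935 ((505.7921142578125, 193.8890380859375), (150.49713134765625, 64.3076171875), 49.795989990234375)
circ [0.4724 0.1536] n 260 med res 0.0002
circ [0.4727 0.1537] n 432 med res 0.0004
circ [0.4738 0.1547] n 927 med res 0.0033
t 12.97 pos [0.4726 0.1541 0.1403] toolx [-0.0073  0.003  -1.    ] jawang -40.5 op 0.239 F [-0.4 -0.  -0.9] q7 -1.58
  dp [ 1.51  -0.002 -0.056] yaw -0.03
```

View pics/c6.png

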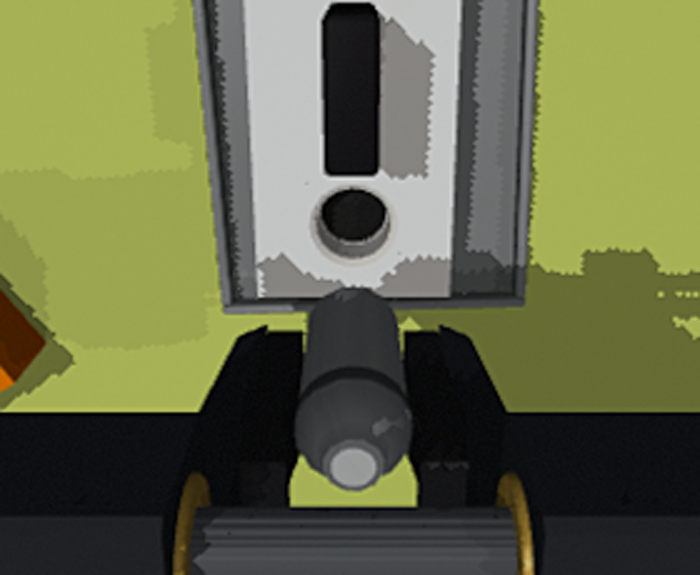

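The small socket mouth is at crop (352,222), with the thin barrel directly in line at x≈353. I'll move over it and lower.

Request:
{"fn": "carry_out", "kwargs": {"series": [{"dp": [0.3,-0.01,-0.06],"yaw": 0,"jaw": 0},{"dp": [0.8,-0.01,-0.06],"yaw": 0,"jaw": 0},{"dp": [1.3,-0.01,-0.06],"yaw": 0,"jaw": 0},{"dp": [1.6,-0.01,-0.06],"yaw": 0,"jaw": 0},{"dp": [1.75,-0.01,-0.06],"yaw": 0,"jaw": 0}], "force": 15}}

```text
clock: 13.6
tool_pos: [0.4732, 0.1557, 0.0874]
eef_rot: [-0.64, -0.298, 0.644, -0.294]
contact_force: [0.0, -0.5, 0.0]
opening: 0.239
```

```bash
python3 -c "
from h import *
vision.snapshot('side');vision.snapshot('side')
w,P,K,T=wr('w7'); carrier(P,w)
s=r.get_state();c=s['tool_pos'][:2]
for lo in(.05,.06): circ(P,c,lo,lo+.01,.011)
go(.4736,.1558,.073,139.7)"
```

```text
top 17835 0.03476261045588552 ((508.9205017089844, 197.50509643554688), (141.09127807617188, 64.27070617675781), 49.696372985839844)
circ [0.4732 0.1554] n 252 med res 0.0002
circ [0.4734 0.1553] n 331 med res 0.0002
t 13.75 pos [0.4732 0.1559 0.0879] toolx [-0.0071  0.0031 -1.    ] jawang -40.5 op 0.246 F [-0.2  0.3 -0.5] q7 -1.63
  dp [ 0.496  0.015 -0.007] yaw -0.03
```

Request:
{"fn": "carry_out", "kwargs": {"series": [{"dp": [0.1,0,-0.02],"yaw": 0,"jaw": 0},{"dp": [0.25,0,-0.02],"yaw": 0,"jaw": 0},{"dp": [0.4,0,-0.02],"yaw": 0,"jaw": 0},{"dp": [0.5,0,-0.02],"yaw": 0,"jaw": 0},{"dp": [0.53,0,-0.02],"yaw": 0,"jaw": 0}]}}

```text
clock: 14.38
tool_pos: [0.4734, 0.1563, 0.0717]
eef_rot: [-0.64, -0.298, 0.644, -0.294]
contact_force: [-0.3, -0.4, -1.6]
opening: 0.243
```

Request:
{"fn": "carry_out", "kwargs": {"series": [{"dp": [0.08,0,0],"yaw": 0,"jaw": 0},{"dp": [0.16,0,0],"yaw": 0,"jaw": 0},{"dp": [0.24,0,0],"yaw": 0,"jaw": 0},{"dp": [0.31,0,0],"yaw": 0,"jaw": 0},{"dp": [0.35,0,0],"yaw": 0,"jaw": 0}]}}

```text
clock: 15.0
tool_pos: [0.4733, 0.1564, 0.0611]
eef_rot: [-0.64, -0.298, 0.644, -0.294]
contact_force: [0.8, 0.0, -0.1]
opening: 0.239
```

```bash
python3 -c "
from h import *
go(.4736,.1558,.0597,139.7)"
```

```text
t 15.0 pos [0.4733 0.1564 0.0611] toolx [-0.0075  0.0028 -1.    ] jawang -40.5 op 0.239 F [ 0.8  0.  -0.1] q7 -1.65
  dp [0.045 0.02  0.007] yaw -0.03
```

Foot is at about 19.4 mm and the socket floor at 18 mm. I'll lower the last bit, release and retreat.

Request:
{"fn": "carry_out", "kwargs": {"series": [{"dp": [0.04,0,0],"yaw": 0,"jaw": 0},{"dp": [0.04,0,0],"yaw": 0,"jaw": 0.25},{"dp": [0.04,0,0],"yaw": 0,"jaw": 0.32},{"dp": [0.04,0,0],"yaw": 0,"jaw": 0.4},{"dp": [0.04,0,0],"yaw": 0,"jaw": 0.5}]}}

```text
clock: 15.62
tool_pos: [0.4733, 0.1564, 0.0599]
eef_rot: [-0.64, -0.298, 0.644, -0.294]
contact_force: [0.3, 0.2, -0.5]
opening: 0.491
```

Request:
{"fn": "carry_out", "kwargs": {"series": [{"dp": [0,0,0],"yaw": 0,"jaw": 0.5},{"dp": [-0.7,0,0],"yaw": 0,"jaw": 0.5},{"dp": [-2,0,0],"yaw": 0,"jaw": 0.55},{"dp": [-3.5,0,0],"yaw": 0,"jaw": 0.6},{"dp": [-4,0,0],"yaw": 0,"jaw": 0.6}]}}

```text
clock: 16.25
tool_pos: [0.4751, 0.1564, 0.1823]
eef_rot: [-0.642, -0.298, 0.643, -0.294]
contact_force: [0.5, -0.6, -0.5]
opening: 0.6
```

```bash
python3 -c "
from h import *
vision.snapshot('side');vision.snapshot('side')
w,P,K,T=wr('w8'); carrier(P,w)
top(P,(.4735,.1557),.05); top(P,(.538,.232),.05)
q=P.reshape(-1,3);m=(np.hypot(q[:,0]-.506,q[:,1]-.194)<.025)&(q[:,2]>.08)&(q[:,2]<.09);print('handle',m.sum(),cv2.minAreaRect((q[m][:,:2]*1000).astype(np.float32)))
for n in('side','scene'):
    p,d,K,T=snap(n); C=cloud(p,d,K,T); top(C,(.4735,.1557),.05); top(C,(.538,.232),.05)
go(.5058,.1938,.12,139.75)
cv2.imwrite('pics/c8.png',np.hstack([w[:,60:452],cv2.resize(p[200:285,285:365],(361,384))])[...,::-1])"
```

```text
top 9185 0.03479159717992619 ((505.81817626953125, 193.88739013671875), (150.4156036376953, 64.2668685913086), 49.74454879760742)
top n 603 zmax(98%) 0.0762 mean [0.474  0.1568 0.0749]
top n 1386 zmax(98%) 0.08 mean [0.5378 0.2324 0.0789]
handle 1017 ((506.123779296875, 194.28245544433594), (39.056922912597656, 13.678499221801758), 49.82500076293945)
top n 49 zmax(98%) 0.0753 mean [0.4738 0.1562 0.0737]
top n 66 zmax(98%) 0.0809 mean [0.538  0.2323 0.0803]
top n 63 zmax(98%) 0.0769 mean [0.4758 0.1564 0.0767]
top n 121 zmax(98%) 0.0809 mean [0.5396 0.2327 0.0794]
t 16.5 pos [0.4737 0.1557 0.1792] toolx [-0.0087  0.0021 -1.    ] jawang -40.5 op 0.6 F [-0.7  0.5 -0.4] q7 -1.55
  dp [ 1.966  0.004 -1.669] yaw -0.04
```

View pics/c8.png

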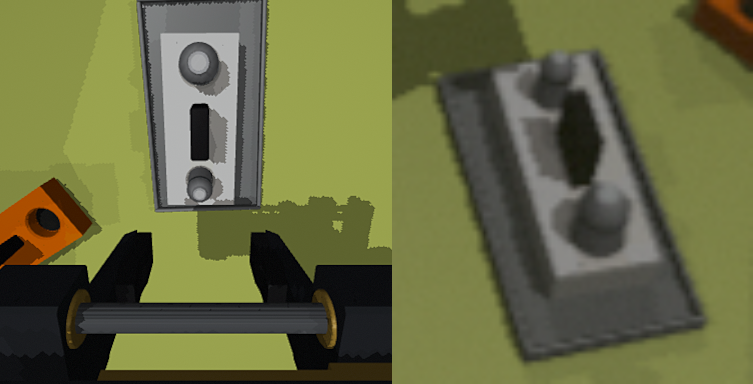

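Both objectives stand upright and seated. Their tops measure about 75 and 79 mm, against 74 and 78 mm expected, with the same +1 mm bias as the carrier top. In the wrist view they are at (200,187) and (198,63), with the handle at (200,132). Next, the handle.

Request:
{"fn": "carry_out", "kwargs": {"series": [{"dp": [0,0,-1],"yaw": 0,"jaw": 0.6},{"dp": [0.6,0,-1.68],"yaw": 0,"jaw": 0.6},{"dp": [1.2,0,-1.68],"yaw": 0,"jaw": 0.6},{"dp": [1.8,0,-1.68],"yaw": 0,"jaw": 0.6},{"dp": [2,0,-1.68],"yaw": 0,"jaw": 0.6}]}}

```text
clock: 17.12
tool_pos: [0.5047, 0.1936, 0.1169]
eef_rot: [-0.638, -0.298, 0.646, -0.294]
contact_force: [-0.7, 0.2, 0.1]
opening: 0.601
```

```bash
python3 -c "
from h import *
vision.snapshot('side');vision.snapshot('side')
go(.506,.1941,.066,139.75)"
```

```text
t 17.23 pos [0.5052 0.1939 0.1179] toolx [-1.090e-02  9.000e-04 -9.999e-01] jawang -40.5 op 0.6 F [ 0.3 -0.3  0.1] q7 -1.61
  dp [ 1.728  0.032 -0.034] yaw -0.03
```

Request:
{"fn": "carry_out", "kwargs": {"series": [{"dp": [0.4,0.03,-0.03],"yaw": 0,"jaw": 0.6},{"dp": [0.9,0.03,-0.03],"yaw": 0,"jaw": 0.6},{"dp": [1.4,0.03,-0.03],"yaw": 0,"jaw": 0.6},{"dp": [1.72,0.03,-0.03],"yaw": 0,"jaw": 0.6},{"dp": [1.72,0.03,-0.03],"yaw": 0,"jaw": 0.5}]}}

```text
clock: 17.85
tool_pos: [0.5053, 0.1939, 0.0653]
eef_rot: [-0.638, -0.298, 0.646, -0.294]
contact_force: [-0.2, -1.0, -0.3]
opening: 0.516
```

```bash
python3 -c "
from h import *
vision.snapshot('side');vision.snapshot('side')
go(.506,.1941,.066,139.75)"
```

```text
t 17.95 pos [0.5059 0.1942 0.0663] toolx [-0.0108  0.001  -0.9999] jawang -40.5 op 0.503 F [0.1 0.1 0.1] q7 -1.65
  dp [ 0.009  0.003 -0.   ] yaw -0.03
```

Close gently, then firmly.

Request:
{"fn": "carry_out", "kwargs": {"series": [{"dp": [0,0,0],"yaw": 0,"jaw": 0.4},{"dp": [0,0,0],"yaw": 0,"jaw": 0.3},{"dp": [0,0,0],"yaw": 0,"jaw": 0.22},{"dp": [0,0,0],"yaw": 0,"jaw": 0.17},{"dp": [0,0,0],"yaw": 0,"jaw": 0.13}], "force": 15}}

```text
clock: 18.58
tool_pos: [0.5056, 0.1945, 0.0664]
eef_rot: [-0.639, -0.299, 0.645, -0.294]
contact_force: [-1.1, -0.2, 1.2]
opening: 0.157
```

Request:
{"fn": "carry_out", "kwargs": {"series": [{"dp": [0,0,0],"yaw": 0,"jaw": 0},{"dp": [0,0,0],"yaw": 0,"jaw": 0},{"dp": [0,0,0],"yaw": 0,"jaw": 0},{"dp": [0,0,0],"yaw": 0,"jaw": 0},{"dp": [0,0,0],"yaw": 0,"jaw": 0}], "force": 50}}

```text
clock: 19.2
tool_pos: [0.5057, 0.1944, 0.0664]
eef_rot: [-0.639, -0.299, 0.645, -0.294]
contact_force: [0.3, 0.7, 1.9]
opening: 0.152
```

Request:
{"fn": "carry_out", "kwargs": {"series": [{"dp": [-0.1,0,0],"yaw": 0,"jaw": 0},{"dp": [-0.25,0,0],"yaw": 0,"jaw": 0},{"dp": [-0.5,0,0],"yaw": 0,"jaw": 0},{"dp": [-0.7,0,0],"yaw": 0,"jaw": 0},{"dp": [-0.8,0,0],"yaw": 0,"jaw": 0}]}}

```text
clock: 19.82
tool_pos: [0.5062, 0.1945, 0.091]
eef_rot: [-0.639, -0.299, 0.645, -0.294]
contact_force: [1.0, -1.0, -4.8]
opening: 0.158
```

```bash
cat >> h.py <<'E'
def level(P,c,z0):
    q=P.reshape(-1,3); m=q[(np.hypot(q[:,0]-c[0],q[:,1]-c[1])<.08)&(abs(q[:,2]-z0)<.006)]
    for _ in range(3):
        A=np.c_[m[:,:2]-c,np.ones(len(m))]; s=np.linalg.lstsq(A,m[:,2],rcond=None)[0]; e=A@s-m[:,2]; m=m[abs(e)<max(.0008,2*np.median(abs(e)))]
    print("plane n",len(m),"z",s[2].round(4),"tilt deg x,y",np.degrees(s[:2]).round(2))
E
python3 -c "
from h import *
vision.snapshot('side');vision.snapshot('side')
go(.506,.1941,.2,139.75); s=r.get_state(); z=s['tool_pos'][2]
w,P,K,T=wr('w9'); level(P,s['tool_pos'][:2],z-.032)
for n in('side','scene'):
    p,d,K,T=snap(n); level(cloud(p,d,K,T),s['tool_pos'][:2],z-.032)"
```

```text
t 19.93 pos [0.5062 0.1945 0.0909] toolx [-0.0103  0.0017 -0.9999] jawang -40.4 op 0.151 F [-0.3  0.3 -6.3] q7 -1.63
  dp [-3.638 -0.029  0.034] yaw -0.03
plane n 8706 z 0.0592 tilt deg x,y [-0.2   0.14]
plane n 191 z 0.0596 tilt deg x,y [-0.61  1.  ]
plane n 361 z 0.059 tilt deg x,y [-0.67  0.29]
```

Request:
{"fn": "carry_out", "kwargs": {"series": [{"dp": [-0.15,0,0],"yaw": 0,"jaw": 0},{"dp": [-0.5,0,0],"yaw": 0,"jaw": 0},{"dp": [-1,0,0],"yaw": 0,"jaw": 0},{"dp": [-1.5,0,0],"yaw": 0,"jaw": 0},{"dp": [-1.9,0,0],"yaw": 0,"jaw": 0}]}}

```text
clock: 20.7
tool_pos: [0.5068, 0.1944, 0.1487]
eef_rot: [-0.639, -0.298, 0.645, -0.294]
contact_force: [-0.2, -0.3, -5.1]
opening: 0.152
```

Request:
{"fn": "carry_out", "kwargs": {"series": [{"dp": [-0.4,0,0],"yaw": 0,"jaw": 0},{"dp": [-0.9,0,0],"yaw": 0,"jaw": 0},{"dp": [-1.4,0,0],"yaw": 0,"jaw": 0},{"dp": [-1.75,0,0],"yaw": 0,"jaw": 0},{"dp": [-1.9,0,0],"yaw": 0,"jaw": 0}]}}

```text
clock: 21.32
tool_pos: [0.5076, 0.1943, 0.2065]
eef_rot: [-0.639, -0.298, 0.645, -0.294]
contact_force: [-0.3, -0.8, -5.7]
opening: 0.151
```

Request:
{"fn": "carry_out", "kwargs": {"series": [{"dp": [0,0,0],"yaw": 0,"jaw": 0},{"dp": [0,0,0],"yaw": 0,"jaw": 0},{"dp": [0,0,0],"yaw": 0,"jaw": 0},{"dp": [0,0,0],"yaw": 0,"jaw": 0},{"dp": [0,0,0],"yaw": 0,"jaw": 0}]}}

```text
clock: 21.95
tool_pos: [0.5075, 0.1944, 0.2064]
eef_rot: [-0.639, -0.298, 0.645, -0.294]
contact_force: [0.9, -0.9, -5.7]
opening: 0.155
```

```bash
python3 -c "
from h import *
go(.506,.1941,.2,139.75); s=r.get_state(); z=s['tool_pos'][2];c=np.array(s['tool_pos'][:2])
w,P,K,T=wr('w10'); level(P,c,z-.032)
u=np.array([.646,.763])*.05
top(P,c+u,z,z+.03);top(P,c-u,z,z+.03)
for n in('side','scene'):
    p,d,K,T=snap(n); level(cloud(p,d,K,T),c,z-.032)
    if n=='side': a=p[60:260,150:350]
b=p[120:300,260:440]
go(.506,.1941,.2,139.75)
cv2.imwrite('pics/c10.png',np.hstack([cv2.resize(a,(390,390)),cv2.resize(b,(390,390))])[...,::-1])"
```

```text
t 21.95 pos [0.5075 0.1944 0.2064] toolx [-0.0095  0.002  -1.    ] jawang -40.4 op 0.155 F [ 0.9 -0.9 -5.7] q7 -1.53
  dp [ 0.213 -0.031  0.038] yaw -0.03
plane n 8683 z 0.1748 tilt deg x,y [-0.18  0.11]
top n 3336 zmax(98%) 0.2201 mean [0.5404 0.2326 0.219 ]
top n 969 zmax(98%) 0.2159 mean [0.4763 0.1573 0.2149]
plane n 194 z 0.1757 tilt deg x,y [-0.22  1.08]
plane n 417 z 0.1749 tilt deg x,y [-0.4   0.27]
t 22.1 pos [0.5076 0.1944 0.2065] toolx [-0.0094  0.0021 -1.    ] jawang -40.4 op 0.153 F [-0.4  0.2 -5.8] q7 -1.53
  dp [ 0.216 -0.033  0.04 ] yaw -0.03
```

View pics/c10.png

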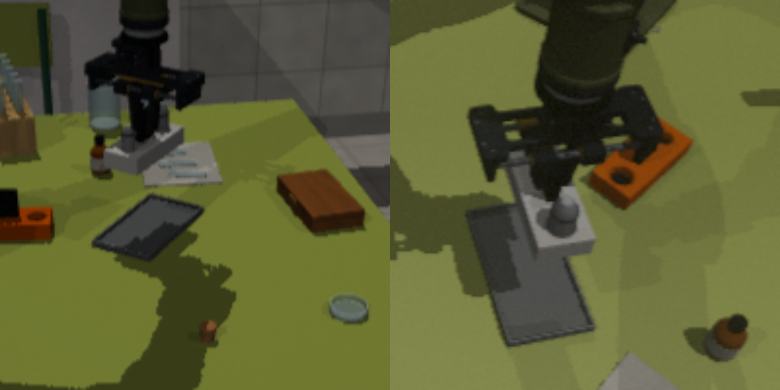

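The carrier hangs level at side crop (145,145), above the empty tray, with both objectives standing in it. Its underside is at about 0.144 m and the arm is still, so I'll hand in.

```bash
python3 -c "
from plant import r
print(r.finish_job())"
```

```text
the job is handed in; nothing more can be done
None
```

The job is handed in at about 22 s of the 64 s. Both objectives stand in the white carrier, and the arm is holding it in the air by its black handle with 50 N.

- **Objectives:** the thick one went into the large socket and the thin one into the small socket. Before the lift their tops measured 79 and 75 mm above the table, against 78 and 74 mm for fully seated. The depth readings run about 1 mm high throughout. After the lift they still matched a seated fit.
- **Carrier:** its underside is about 14.4 cm above the table, and the pose was unchanged over the last 0.6 s. The wrist camera puts the tilt at about 0.2° and the scene camera at about 0.5°.
- **Disagreement:** the side camera gave about 1.1° of tilt, from few points seen at a grazing angle. I trusted the wrist camera more. The tool itself leaned about 0.5° off vertical.
- **Other things:** the stopper, dish, dropper bottle and orange decoy look unmoved in the last pictures. I did not measure the eyepiece or the sample box again, but nothing was moved near them.

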